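# Lay out the dilation tray

### The arm

A 6-joint arm with a two-finger parallel gripper is mounted at the origin on a cart in front of the work surface, level with it; the furniture and walls round the work are solid. World frame = base frame: x ahead of the robot, y to its left, z up, the work surface at z = 0. Lengths are in mm, angles in rad, forces in N, time in s.
With the tool pointing down it reaches from about 325 to 900 mm from the base axis. Payload 3.5 kg.
Tool frame: the origin (TCP) lies at the very end of the fingers, on their centre line; the grasp point (between the pads) lies 19 mm behind it; z points along the fingers, y is the line along which they close (so a half turn about z gives the same grasp; the last joint's range is limited). The gripper opens to 85 mm and grips with 20 to 120 N. Pads are 22 mm wide; open, the fingers measure 114 mm over their backs; the gripper's body (76 mm by 85 mm) begins 54 mm behind the grasp point. The pads swing forward as they close: fully open they stand 13 mm farther back than shut.
Start: joints at [1.024, 0.276, -0.026, 1.268, 0, 1.467], TCP at [268.365, 564.449, 231.313] pointing down, gripper open.
Joint ranges: [-3.12, 3.12], [-0.85, 1.88], [-1.08, 1.24], [-1.95, 2.15], [-1.57, 1.53], [-3.14, 3.14]. Speed limits (rad/s): [2.57, 2.57, 3.14, 3.14, 3.14, 3.14].

### API

Orientations are given as a rotation vector (axis times angle).
In Python, from plant import env gives the robot as it stands.
- The arm moves only by the tool step_arm, never from a script. Its argument "series" is a list that holds one entry, the list of rows, each a list of 5 numbers: the closure in counts, from 0 (fully open) to 255 (shut), then the shift along the tool's x, y, z in units of 40 mm (1.0 is 40 mm), then the turn about the tool's z in units of 6 degrees (1.0 is 6 degrees). In form: [[[jaw, dx, dy, dz, turn], ...]]. A call has 1 to 12 rows; each row is the pose to reach, as a shift and turn from the pose commanded when the call began, along the tool's axes at that moment; what a row does not reach only later rows make up. A row lasts 1/12 s, in which the tool goes at most 41.7 mm and 7.16 degrees, less where a joint would pass 70% of its speed; a pose out of reach is approached as far as the arm can. A call with a gripper value outside its range is refused whole. The fingers move at their own pace and stop on an object; "squeeze" is the grip in N (left out, the last holds). Time passes only in rows, so rows that repeat a pose let the fingers close. It gives the time, the measured TCP pose, the force, the opening and the grip force at its end, in the units of the state.
- env.observe(): the state, without advancing time (a new reading comes with each control period).
- env.camera(name): name is "scene" or "top"; returns the picture (480x640x3 uint8, blue, green, red); there is no depth.
- env.camera_info(name): a dict with "fx", "fy", "cx", "cy" (pixels), "rvec" (rotation vector, rad) and "tvec" (3), from world to camera coordinates, as OpenCV has them. Camera axes: x right, y down, z forward; pixel columns grow to the right and rows downward; lengths in mm; the calibration is good to about 2 mm. A picture is of the moment at which its call begins. camera_info takes no time and is no camera call.
- env.sign_off(): hands the job in; it is judged then, once.
Trained networks look in the newest picture that a camera, given by its name, has taken for a name from the list of things; names that differ only in an ending like _2 or _b are one class to them, and where a whole thing is asked for, a point or a joint stands for the part that bears it (a point fixed in the world has none). Each returns a list of dicts, best first, with "conf" (0 to 1); they miss things now and then, are a little off and sometimes report something else, mostly with a low value. They report only what shows in the picture. A call takes as long as a camera call. They do not tell look-alikes from the thing itself.
- env.search_frame(camera, query): "bbox" ([left, top, right, bottom] in pixels, round what is visible of it).
The state is a dict: "clock": time; "joint_positions": joint angles; "qvel": joint speeds; "joint_efforts": joint torques, N m; "position": TCP position; "orientation": TCP orientation; "ft_force": force on the tool from outside, world axes, zero at the start; "moment": the same for the moment, N m; "width": finger opening in mm; "grip_force": force on a finger pad.
Only numpy, scipy, OpenCV 4.12 (cv2) and the standard library are available. Lean on these libraries where they do the work, as an engineer would, in place of code of your own. Each camera call takes 0.05 s, during which the arm holds its last target. There are 200 camera calls.

### The job

Lay out the tray for the next patient's dilated-eye check, each thing in the insert made for it: the drop bottle with the red cap standing in the small deep round well, the white pen torch lying in the long groove, the contact lens case with the red and white caps lying flat in the oblong recess, and the black-ringed glass lens lying flat in the wide shallow round dish. Keep the red-capped bottle upright all the while, and set the glass lens down rather than letting it drop. Leave the blue-capped drop bottle and the lens case with the blue cap where they are.

Things in the scene. Friction and masses are not known exactly. Their poses are not given: they have to be found in the camera images.
- drops_red: eye drop bottle, white with a red band and a red screw cap, standing upright; body 25 mm across and 45 mm high, cap 16 mm across above it, 65 mm in all; about 20 g. Origin: centre of its underside, z up.
- drops_blue: look-alike that stays: the same 25 x 25 x 65 mm drop bottle with a blue band and a blue cap, standing upright. Origin: centre of its underside.
- case_red: white contact lens case with two round screw caps side by side, one red and one white, lying flat; 28 mm wide (its x), 62 mm long (its y), base 7 mm high, caps 26 mm across up to 16 mm high. Origin: centre of its underside, z up. Either way round will do.
- case_blue: look-alike that stays: the same 28 x 62 x 16 mm lens case with one blue and one white cap. Origin: centre of its underside.
- torch: white diagnostic pen torch with a clip, lying flat on the desk; 13 mm wide (its x), 137 mm long (its y), 13 mm high with the clip to 15 mm. Origin: middle of its length, on its underside, z up. It does not roll. Either way round will do.
- condensing_lens: condensing lens: clear glass in a black ring, a disc 46 mm across and 18 mm high lying flat, about 50 g; grip it by the ring across its diameter. Origin: centre of its underside, z up.
- drops_well: grey-blue tray insert for the drops, 88 mm (its x) by 72 mm (its y); at its centre a round well 41 mm across, 16 mm deep, ringed in red, its floor 4 mm above the origin. Fixed, 20 mm high. Origin: centre of its underside, 3 mm above the desk. One of three inserts in the tray's far row, 74 mm apart along y; their order changes.
- lens_dish: grey-blue tray insert for the glass lens, 88 mm (its x) by 72 mm (its y); at its centre a round dish 62 mm across, 6 mm deep, its floor 14 mm above the origin. Fixed, 20 mm high. Origin: centre of its underside, 3 mm above the desk. One of three inserts in the tray's far row, 74 mm apart along y; their order changes.
- case_recess: grey-blue tray insert for the lens case, 88 mm (its x) by 72 mm (its y); at its centre an oblong recess 78 mm along its x, 44 mm along its y, 6 mm deep, its floor 14 mm above the origin. Fixed, 20 mm high. Origin: centre of its underside, 3 mm above the desk. One of three inserts in the tray's far row, 74 mm apart along y; their order changes.
- torch_groove: grey-blue tray insert for the torch, 39 mm (its x) by 222 mm (its y), on the robot's side of the tray; at its centre a groove 29 mm along x, 160 mm along y, 6 mm deep, its floor 14 mm above the origin. Fixed, 20 mm high. Origin: centre of its underside, 3 mm above the desk. 68 mm from the far row's centre line. White tray round all: 138 x 254 mm, rim 14 mm high.
There are look-alikes about, which are no part of the job. What is shaped like the drops_red but purple or turquoise is not meant.

How it is judged:
By the outcome, as a careful person would: the job done as asked, in the order asked, and still so for the second after the job is handed in, with the robot touching nothing.
It also fails if it takes over 93 s, if anything falls off the work surface, if the arm or the gripper's body presses on something with over 40 N, if the wrist force passes 120 N, or if a joint passes its speed limit or range.

## Working session

There is one attempt and no reset: what is moved stays moved. The work goes in short steps, Python scripts to look and compute and a tool call to move; the robot and the scene stay as the last step left them, time stands still between calls to the robot, and variables do not carry over. Pictures are saved under pics/ and viewed, at most 14 in all, crops included, and the job is handed in when it is done.

Besides the shell and the picture viewer there is one more tool, called after "Request:" as name(argument=value, ...) on one line, values as JSON. step_arm: Moves the arm, as the interface text tells. Its arguments: {"type":"object","properties":{"series":{"type":"array"},"squeeze":{"type":"number"}},"required":["series"]}

```bash
mkdir -p pics; ls; cat > h.py <<'E'
import numpy as np, cv2
from plant import env
def cam(n):
    i=env.camera_info(n);R=cv2.Rodrigues(np.array(i['rvec'],float))[0];t=np.array(i['tvec'],float).ravel()
    K=np.array([[i['fx'],0,i['cx']],[0,i['fy'],i['cy']],[0,0,1.]]);return K,R,t
def world(n,u,v,z):
    K,R,t=cam(n);d=R.T@np.linalg.solve(K,[u,v,1.]);c=-R.T@t
    return c+d*(z-c[2])/d[2]
def pix(n,p):
    K,R,t=cam(n);q=K@(R@np.array(p,float)+t);return q[:2]/q[2]
E
python3 - <<'E'
from h import *
for n in ['scene','top']:
    im=env.camera(n);cv2.imwrite(f'pics/{n}0.png',im)
    K,R,t=cam(n);print(n,K[0,0],(-R.T@t).round(),R[2].round(2))
for q in ['drops_red','case_red','torch','condensing_lens','drops_well','lens_dish','case_recess','torch_groove']:
    for r in env.search_frame('top',q)[:5]:
        b=np.array(r['bbox']);print(q,b.round(),round(r['conf'],2),world('top',(b[0]+b[2])/2,(b[1]+b[3])/2,15).round())
o=env.observe();print({k:np.round(v,3) for k,v in o.items()})
E
```

```text
pics
scene 495.3752015733128 [-207.  888.  685.] [ 0.55 -0.68 -0.5 ]
top 566.1658341625783 [ 394.  -16. 1458.] [ 0.07 -0.01 -1.  ]
drops_red [159. 276. 174. 284.] 0.68 [401. 355.  15.]
drops_red [187. 289. 200. 298.] 0.59 [368. 285.  15.]
drops_red [141. 253. 152. 260.] 0.48 [458. 408.  15.]
case_red [207. 228. 230. 241.] 0.48 [519. 227.  15.]
case_red [352. 189. 380. 225.] 0.43 [ 600. -150.   15.]
torch [443. 252. 497. 264.] 0.65 [ 474. -417.   15.]
condensing_lens [150. 223. 167. 239.] 0.6 [524. 379.  15.]
drops_well [321. 188. 347. 224.] 0.68 [600. -68.  15.]
lens_dish [293. 188. 319. 228.] 0.62 [593.   5.  15.]
case_recess [353. 190. 380. 226.] 0.62 [ 596. -151.   15.]
torch_groove [289. 226. 377. 242.] 0.68 [528. -66.  15.]
{'clock': np.float64(0.5), 'joint_positions': array([ 1.024,  0.276, -0.026,  1.268,  0.   ,  1.467]), 'qvel': array([ 0.002,  0.   ,  0.001,  0.002, -0.001, -0.   ]), 'joint_efforts': array([-0.0000e+00, -4.4499e+01,  2.9521e+01,  3.0000e-03, -0.0000e+00,
        0.0000e+00]), 'position': array([268.347, 564.436, 231.272]), 'orientation': array([-0.691, -3.065,  0.   ]), 'ft_force': array([-0.16 ,  0.27 , -0.289]), 'moment': array([ 0.044, -0.009,  0.035]), 'grip_force': np.float64(0.0), 'width': np.float64(85.599)}
```

View pics/top0.png

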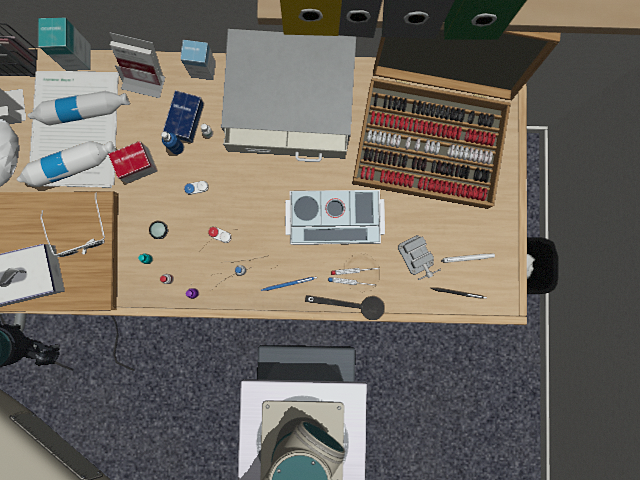

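View pics/scene0.png

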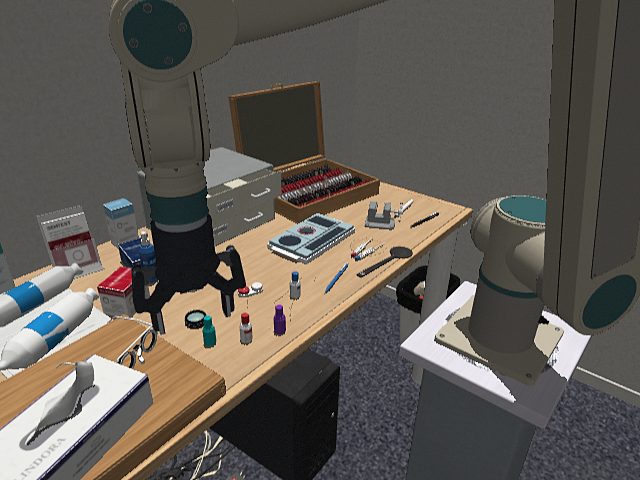

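```bash
python3 - <<'E'
import cv2
t=cv2.imread('pics/top0.png')
cv2.imwrite('pics/c1.png',cv2.resize(t[210:310,130:263],(798,600),interpolation=cv2.INTER_CUBIC))
cv2.imwrite('pics/c2.png',cv2.resize(t[175:270,280:510],(800,330),interpolation=cv2.INTER_CUBIC))
E
```

```text
(no output)
```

View pics/c1.png

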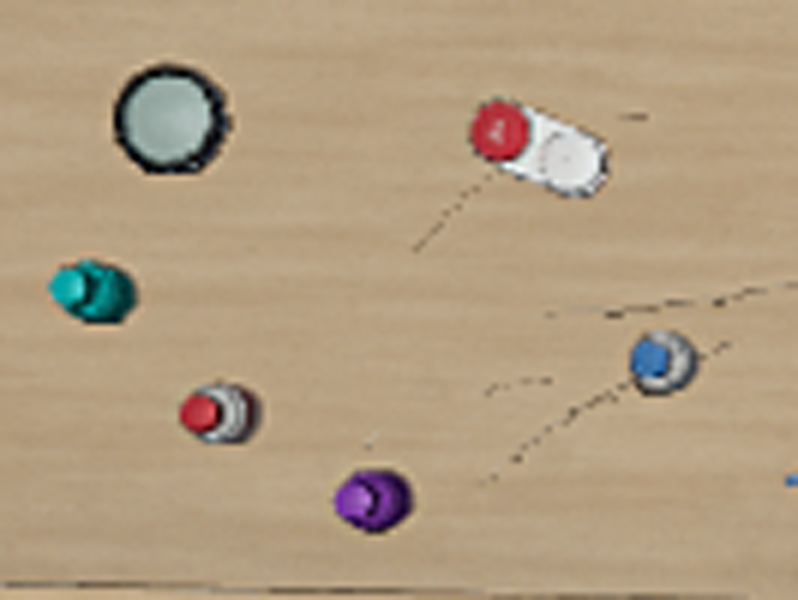

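View pics/c2.png

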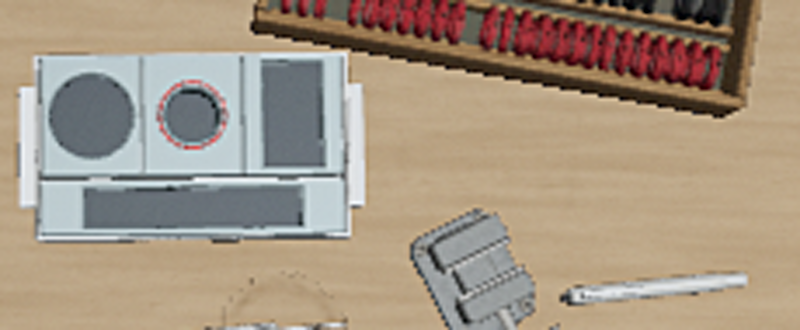

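Seen: the red-capped bottle is at top px (166,279). It could be confused with the blue (240,270), turquoise (145,258) and purple (192,293) bottles. The red case is at (219,235), the blue one at (196,188). The white torch is at (469,258), with pens at (459,293) and (290,284). The lens is at (158,230), and the black paddle at (372,307) is not it. The tray, from left to right, has dish, well and recess, with the groove in front. The close crop confirms these choices.

```bash
cat >> h.py <<'E'
def go(x,y,z,yaw=None):
    o=env.observe();R=cv2.Rodrigues(np.array(o['orientation'],float))[0]
    d=R.T@(np.array([x,y,z])-o['position'])/40
    cur=np.degrees(np.arctan2(R[1,1],R[0,1]))
    tn=0 if yaw is None else ((cur-yaw+90)%180-90)/6
    print('to',[x,y,z,yaw],'cur',np.round(o['position'],1),'yaw',round(cur,1),'-> d',d.round(2),'turn',round(tn,2),'j6',o['joint_positions'][5].round(2),'t',o['clock'])
E
python3 - <<'E'
from h import *
f=lambda x,y:(130+(x-3)/6,210+(y-3)/6)
g=lambda x,y:(280+x/3.478-.5,175+y/3.474-.5)
P={'redcap':(f(202,413),65),'bluecap':(f(651,358),65),'caseR':(f(500,130),16),'caseW':(f(573,163),16),'lens':(f(172,120),12),
'torchA':(g(566,297),9),'torchB':(g(747,281),9),'dish':(g(91,115),23),'well':(g(190,116),23),'recess':(g(293,112),23),'groove':(g(193,207),23),
'tl':(g(37,56),23),'tr':(g(347,53),23),'bl':(g(39,236),23),'br':(g(349,236),23)}
for k,(p,z) in P.items():
    w=world('top',*p,z);print(k,np.round(p,1),w.round(1),'scene',pix('scene',w).round(1))
s=cv2.imread('pics/scene0.png');cv2.imwrite('pics/c3.png',cv2.resize(s[205:350,180:380],(800,580),interpolation=cv2.INTER_CUBIC))
E
```

```text
redcap [163.2 278.3] [403.9 349.5  65. ] scene [244.9 313.6]
bluecap [238.  269.2] [430.7 167.2  65. ] scene [294.3 271.9]
caseR [212.8 231.2] [527.4 241.   16. ] scene [243.  287.9]
caseW [225.  236.7] [514.  209.5  16. ] scene [256.5 284.2]
lens [158.2 229.5] [528.6 381.4  12. ] scene [195.6 317.2]
torchA [442.2 260. ] [ 468.  -348.2    9. ] scene [394.8 214.4]
torchB [494.3 255.4] [ 483.1 -482.2    9. ] scene [412.1 199.6]
dish [305.7 207.6] [592.9   5.5  23. ] scene [288.8 239.7]
well [334.1 207.9] [593.9 -67.2  23. ] scene [305.6 230.2]
recess [363.7 206.7] [ 598.8 -142.8   23. ] scene [320.8 220.6]
groove [335.  234.1] [526.8 -70.8  23. ] scene [324.9 237.1]
tl [290.1 190.6] [635.6  46.3  23. ] scene [267.3 240.3]
tr [379.3 189.8] [ 643.6 -181.9   23. ] scene [317.3 211.9]
bl [290.7 242.4] [502.8  41.3  23. ] scene [305.5 255.8]
br [379.8 242.4] [ 508.3 -185.5   23. ] scene [354.2 224.8]
```

View pics/c3.png

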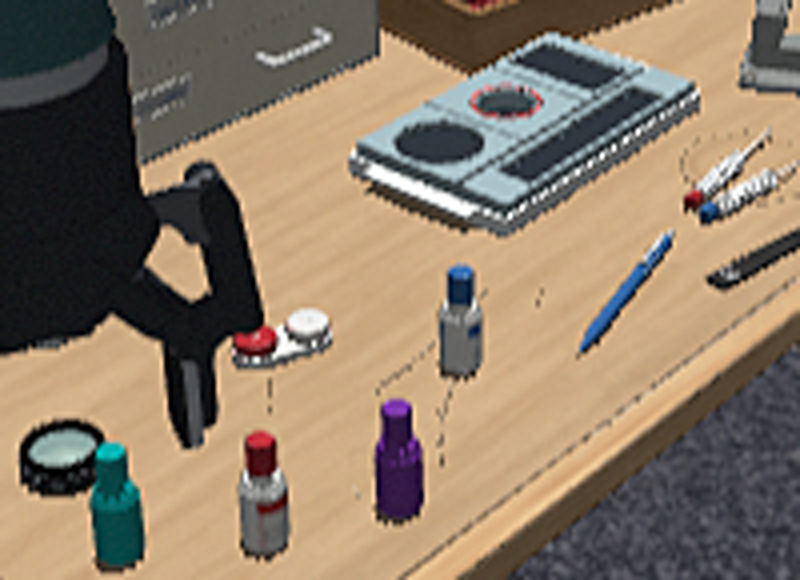

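```bash
python3 -c "
from h import *
go(403.5,349,120);go(403.5,349,19)"
```

```text
to [403.5, 349, 120, None] cur [268.3 564.4 231.3] yaw 64.6 -> d [-5.36 -3.41  2.78] turn 0 j6 1.47 t 0.5
to [403.5, 349, 19, None] cur [268.3 564.4 231.3] yaw 64.6 -> d [-5.36 -3.41  5.31] turn 0 j6 1.47 t 0.5
```

Request:
step_arm(series=[[[90,-1,-0.6,0.4,0],[90,-2,-1.2,0.9,0],[90,-3,-1.9,1.5,0],[90,-4,-2.5,2.1,0],[90,-5,-3.2,2.6,0],[90,-5.36,-3.41,2.78,0],[90,-5.36,-3.41,2.78,0],[90,-5.36,-3.41,2.78,0]]], squeeze=30)

```text
clock: 1.17
position: [403.5, 344.3, 117.4]
orientation: [-0.699, -3.06, 0.008]
ft_force: [-0.5, 0.2, -0.0]
width: 55.4
grip_force: 0.0
```

```bash
python3 - <<'E'
from h import *
go(403.5,349,19)
print(env.observe()['width'])
s=env.camera('scene');t=env.camera('top')
a=cv2.resize(s[200:350,180:340],(640,600),interpolation=cv2.INTER_CUBIC)
cv2.imwrite('pics/c4.png',a)
E
```

```text
to [403.5, 349, 19, None] cur [403.5 344.3 117.4] yaw 64.3 -> d [0.05 0.12 2.46] turn 0 j6 1.03 t 1.1667
55.35664338804792
```

View pics/c4.png

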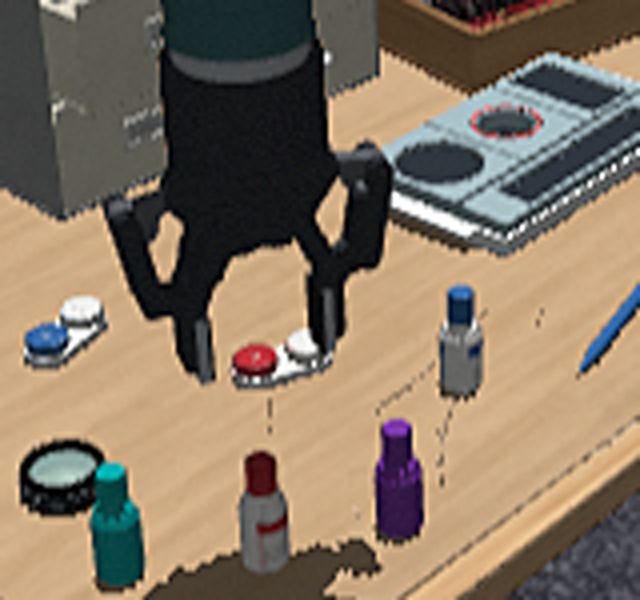

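The gripper is above the red bottle (crop px 262,510), and the shadow falls around it. I'll descend slowly, using shifts from the commanded pose.

Request:
step_arm(series=[[[90,0,0,0.5,0],[90,0,0,1,0],[90,0,0,1.5,0],[90,0,0,2,0],[90,0,0,2.3,0],[90,0,0,2.52,0],[90,0,0,2.52,0],[90,0,0,2.52,0],[90,0,0,2.52,0]]])

```text
clock: 2.02
position: [404.2, 350.4, 20.5]
orientation: [0.69, 3.063, 0.003]
ft_force: [-0.0, -0.2, 0.3]
width: 55.3
grip_force: 0.0
```

```bash
python3 - <<'E'
from h import *
go(403.5,349,19)
s=env.camera('scene')
cv2.imwrite('pics/c5.png',cv2.resize(s[220:370,180:340],(640,600),interpolation=cv2.INTER_CUBIC))
E
```

```text
to [403.5, 349, 19, None] cur [404.2 350.4  20.5] yaw 64.6 -> d [ 0.   -0.04  0.04] turn 0 j6 1.04 t 2.0167
```

View pics/c5.png

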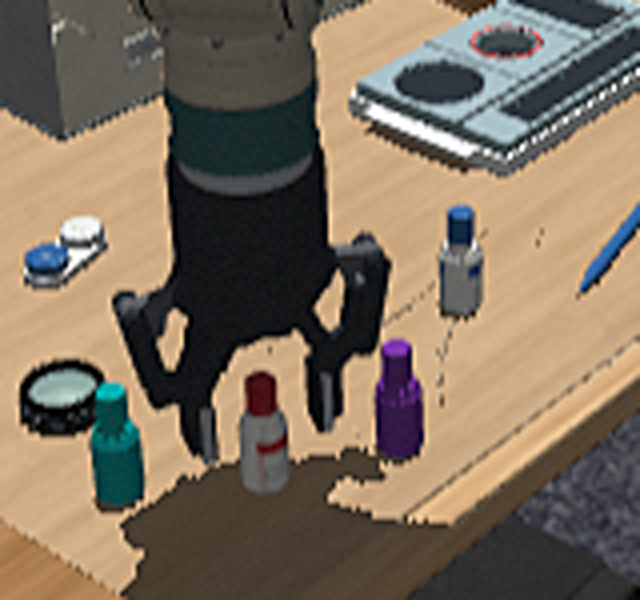

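The fingertips are at crop px (207,460) and (327,430), so they straddle the bottle's mid-body. Closing.

Request:
step_arm(series=[[[255,0,0,0,0],[255,0,0,0,0],[255,0,0,0,0],[255,0,0,0,0],[255,0,0,0,0],[255,0,0,0,0],[255,0,0,0,0],[255,0,0,0,0]]])

```text
clock: 2.73
position: [404.1, 349.6, 20.1]
orientation: [0.691, 3.064, 0.002]
ft_force: [-1.3, -0.7, 5.2]
width: 23.7
grip_force: 29.5
```

Request:
step_arm(series=[[[255,0,0,-0.3,0],[255,0,0,-0.8,0],[255,0,0,-1.4,0],[255,0,0,-2,0],[255,0,0,-2.5,0],[255,0,0,-2.5,0],[255,0,0,-2.5,0]]])

```text
clock: 3.32
position: [404.3, 349.7, 120.3]
orientation: [0.691, 3.063, 0.003]
ft_force: [-0.3, 0.3, -1.0]
width: 23.5
grip_force: 29.6
```

```bash
python3 -c "
from h import *
go(594,-67.5,120);go(594,-67.5,28)"
```

```text
to [594, -67.5, 120, None] cur [404.3 349.7 120.3] yaw 64.6 -> d [-8.76 -7.38  0.  ] turn 0 j6 1.04 t 3.3167
to [594, -67.5, 28, None] cur [404.3 349.7 120.3] yaw 64.6 -> d [-8.76 -7.39  2.3 ] turn 0 j6 1.04 t 3.3167
```

Request:
step_arm(series=[[[255,-0.3,-0.26,0,0],[255,-0.8,-0.68,0,0],[255,-1.4,-1.2,0,0],[255,-2,-1.7,0,0],[255,-2.6,-2.2,0,0],[255,-3.2,-2.7,0,0],[255,-3.8,-3.2,0,0],[255,-4.4,-3.7,0,0],[255,-5,-4.2,0,0],[255,-5.6,-4.7,0,0],[255,-6.2,-5.2,0,0],[255,-6.8,-5.7,0,0]]])

```text
clock: 4.32
position: [549.9, 25.0, 117.1]
orientation: [-0.691, -3.061, 0.001]
ft_force: [1.4, 0.2, -0.5]
width: 23.4
grip_force: 29.6
```

Request:
step_arm(series=[[[255,-0.5,-0.44,0,0],[255,-1,-0.88,0,0],[255,-1.4,-1.2,0,0],[255,-1.7,-1.45,0,0],[255,-1.9,-1.62,0,0],[255,-1.96,-1.68,0,0],[255,-1.96,-1.68,0,0],[255,-1.96,-1.68,0,0],[255,-1.96,-1.68,0,0]]])

```text
clock: 5.07
position: [592.4, -66.7, 119.1]
orientation: [-0.689, -3.064, -0.001]
ft_force: [-0.4, 1.2, 0.1]
width: 23.6
grip_force: 29.6
```

```bash
python3 - <<'E'
from h import *
go(594,-67.5,28)
s=env.camera('scene');t=env.camera('top')
a=cv2.resize(s[130:280,240:400],(427,400),interpolation=cv2.INTER_CUBIC);b=cv2.resize(t[170:260,270:350],(356,400),interpolation=cv2.INTER_CUBIC)
cv2.imwrite('pics/c6.png',np.hstack([a,b]))
E
```

```text
to [594, -67.5, 28, None] cur [592.4 -66.7 119.1] yaw 64.6 -> d [-0.05 -0.    2.28] turn 0 j6 0.22 t 5.0667
```

View pics/c6.png

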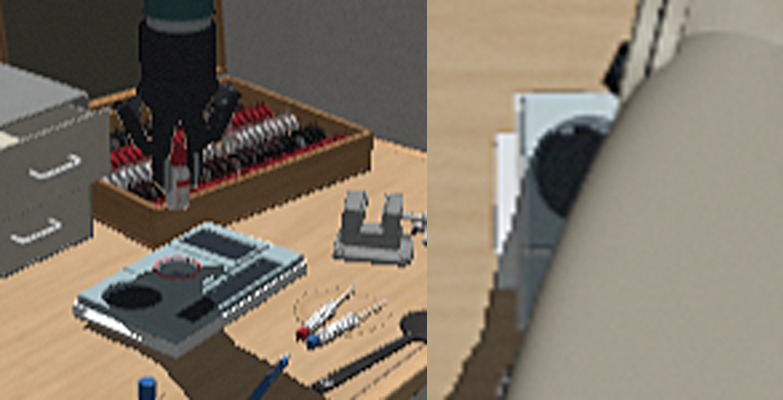

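The bottle is held upright above the well. Lowering it.

Request:
step_arm(series=[[[255,-0.02,0,0.4,0],[255,-0.02,0,0.9,0],[255,-0.02,0,1.4,0],[255,-0.02,0,1.8,0],[255,-0.02,0,2.0,0],[255,-0.02,0,2.1,0],[255,-0.02,0,2.2,0],[255,-0.02,0,2.25,0],[255,-0.02,0,2.28,0],[255,-0.02,0,2.28,0],[255,-0.02,0,2.28,0]]])

```text
clock: 6.08
position: [594.5, -68.4, 28.8]
orientation: [0.691, 3.063, -0.0]
ft_force: [-0.3, -0.1, -0.2]
width: 23.3
grip_force: 29.6
```

```bash
python3 - <<'E'
from h import *
go(594,-67.5,28)
s=env.camera('scene')
cv2.imwrite('pics/c7.png',cv2.resize(s[180:280,250:370],(600,500),interpolation=cv2.INTER_CUBIC))
E
```

```text
to [594, -67.5, 28, None] cur [594.5 -68.4  28.8] yaw 64.6 -> d [0.02 0.01 0.02] turn 0 j6 0.22 t 6.0833
```

View pics/c7.png

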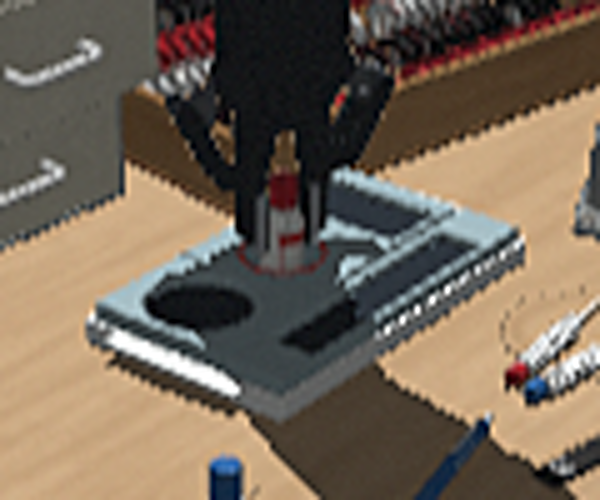

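The bottle is in the red-ringed well (crop px 285,255). I'll lower it a last touch, then open and lift.

Request:
step_arm(series=[[[255,0,0,0.03,0],[255,0,0,0.04,0],[255,0,0,0.04,0],[170,0,0,0.04,0],[150,0,0,0.04,0],[130,0,0,0.04,0],[120,0,0,0.04,0],[110,0,0,0.04,0],[110,0,0,0.04,0],[110,0,0,0.04,0],[110,0,0,0.04,0]]])

```text
clock: 7.05
position: [593.8, -68.2, 26.5]
orientation: [-0.691, -3.064, 0.0]
ft_force: [0.6, 0.4, 0.4]
width: 48.9
grip_force: 0.0
```

Request:
step_arm(series=[[[110,0,0,-0.3,0],[110,0,0,-0.8,0],[110,0,0,-1.5,0],[110,0,0,-2.2,0],[110,0,0,-2.7,0],[110,0,0,-3,0],[110,0,0,-3,0],[110,0,0,-3,0]]])

```text
clock: 7.72
position: [594.2, -68.3, 147.1]
orientation: [0.691, 3.063, -0.0]
ft_force: [-0.8, -0.1, 0.0]
width: 48.6
grip_force: 0.0
```

```bash
python3 -c "
from h import *
a=np.array([468,-348.2]);b=np.array([483.1,-482.2]);d=b-a;print(d,np.hypot(*d),(a+b)/2,np.degrees(np.arctan2(d[1],d[0])))
m=(a+b)/2
go(m[0],m[1],100,np.degrees(np.arctan2(d[1],d[0]))+90)
# scene check
for p in (a,b): print(pix('scene',[*p,7]))
"
```

```text
[  15.1 -134. ] 134.84809972706327 [ 475.55 -415.2 ] -83.57065757583167
to [np.float64(475.55), np.float64(-415.2), 100, np.float64(6.4293424241683255)] cur [594.2 -68.3 147.1] yaw 64.6 -> d [-1.04 -9.11  1.18] turn 9.69 j6 0.22 t 7.7167
[394.79289168 214.99538411]
[412.02831298 200.10837304]
```

Request:
step_arm(series=[[[110,-0.04,-0.4,0,0.5],[110,-0.11,-1,0,1.2],[110,-0.2,-1.8,0,2.1],[110,-0.3,-2.6,0,3],[110,-0.39,-3.4,0,3.9],[110,-0.48,-4.2,0,4.8],[110,-0.57,-5,0,5.7],[110,-0.66,-5.8,0,6.6],[110,-0.75,-6.6,0,7.5],[110,-0.84,-7.4,0,8.4],[110,-0.94,-8.2,0,9.2],[110,-1.04,-9.11,0,9.69]]])

```text
clock: 8.72
position: [473.1, -414.8, 143.8]
orientation: [-2.094, -2.336, -0.001]
ft_force: [0.7, -0.1, 0.2]
width: 48.8
grip_force: 0.0
```

Request:
step_arm(series=[[[110,0,0,0.5,0],[110,0,0,1.1,0],[110,0,0,1.2,0],[110,0,0,1.2,0],[110,0,0,1.2,0]]])

```text
clock: 9.13
position: [474.3, -414.0, 97.4]
orientation: [-2.091, -2.341, -0.0]
ft_force: [0.4, -0.2, 0.1]
width: 48.3
grip_force: 0.0
```

```bash
python3 - <<'E'
from h import *
go(475.5,-415,7,6.4)
for n in ['scene','top']:
  im=env.camera(n)
  print(env.search_frame(n,'torch')[:2])
  cv2.imwrite(f'pics/d_{n}.png',im)
a=cv2.imread('pics/d_scene.png')[140:260,270:470];b=cv2.imread('pics/d_top.png')[150:310,260:520]
cv2.imwrite('pics/c8.png',np.hstack([cv2.resize(a,(420,252)),cv2.resize(b,(380,252))]))
E
```

```text
to [475.5, -415, 7, 6.4] cur [ 474.3 -414.    97.4] yaw 6.5 -> d [-0.03  0.03  2.26] turn 0.01 j6 0.64 t 9.1333
[]
[{'bbox': [442.4, 252.5, 482.1, 264.6], 'conf': 0.53}]
```

View pics/c8.png

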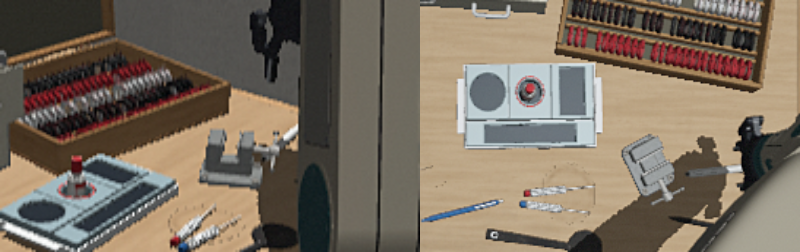

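The bottle stands upright in its well (c8 px 530,90). The torch lies under the gripper. Descending.

Request:
step_arm(series=[[[110,0,0,0.4,0],[110,0,0,1,0],[110,0,0,1.5,0],[110,0,0,1.9,0],[110,0,0,2.15,0],[110,0,0,2.3,0],[110,0,0,2.3,0],[110,0,0,2.3,0],[110,0,0,2.3,0]]])

```text
clock: 10.08
position: [475.9, -416.0, 7.9]
orientation: [2.092, 2.341, -0.0]
ft_force: [-0.4, -0.1, -0.4]
width: 48.4
grip_force: 0.0
```

Request:
step_arm(series=[[[255,0,0,0,0],[255,0,0,0,0],[255,0,0,0,0],[255,0,0,0,0],[255,0,0,0,0],[255,0,0,0,0],[255,0,0,0,0],[255,0,0,0,0]]])

```text
clock: 10.75
position: [475.5, -415.7, 7.4]
orientation: [2.092, 2.341, -0.0]
ft_force: [0.1, -0.5, 5.9]
width: 11.7
grip_force: 30.6
```

Request:
step_arm(series=[[[255,0,0,-0.3,0],[255,0,0,-0.8,0],[255,0,0,-1.4,0],[255,0,0,-2,0],[255,0,0,-2.6,0],[255,0,0,-2.9,0],[255,0,0,-3,0],[255,0,0,-3,0]]])

```text
clock: 11.42
position: [475.4, -415.6, 127.6]
orientation: [2.092, 2.341, -0.0]
ft_force: [0.5, -0.1, -0.8]
width: 11.6
grip_force: 29.9
```

```bash
python3 - <<'E'
from h import *
go(526.5,-70,127,1.9)
im=env.camera('top');s=env.camera('scene')
print(env.search_frame('top','torch')[:2])
cv2.imwrite('pics/e.png',np.hstack([cv2.resize(im[220:320,380:520],(400,286)),cv2.resize(s[120:260,280:480],(400,286))]))
E
```

```text
to [526.5, -70, 127, 1.9] cur [ 475.4 -415.6  127.6] yaw 6.4 -> d [8.44 2.24 0.  ] turn 0.76 j6 0.64 t 11.4167
[{'bbox': [457.4, 251.1, 483.8, 261.7], 'conf': 0.58}]
```

View pics/e.png

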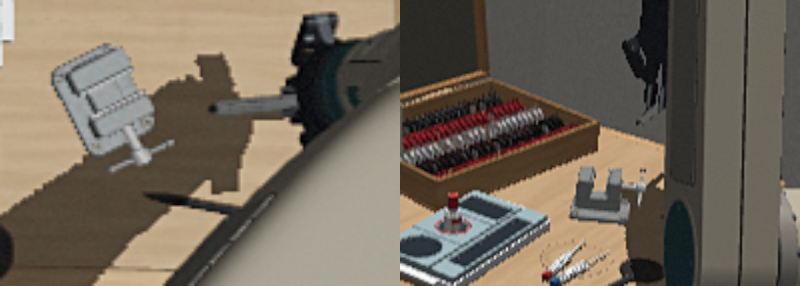

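Request:
step_arm(series=[[[255,0.4,0.1,0,0],[255,1,0.26,0,0.1],[255,1.8,0.48,0,0.2],[255,2.6,0.7,0,0.3],[255,3.4,0.9,0,0.4],[255,4.2,1.1,0,0.5],[255,5,1.33,0,0.6],[255,5.8,1.54,0,0.7],[255,6.6,1.75,0,0.76],[255,7.4,1.96,0,0.76],[255,8,2.12,0,0.76],[255,8.44,2.24,0,0.76]]])

```text
clock: 12.57
position: [524.5, -66.3, 125.0]
orientation: [-2.18, -2.257, 0.002]
ft_force: [-0.2, -0.6, 0.2]
width: 12.0
grip_force: 29.9
```

Request:
step_arm(series=[[[255,0,0,0.4,0],[255,0,0,0.9,0],[255,0,0,1.2,0],[255,0,0,1.4,0],[255,0,0,1.5,0],[255,0,0,1.5,0],[255,0,0,1.5,0]]])

```text
clock: 13.15
position: [526.1, -69.6, 66.5]
orientation: [-2.185, -2.257, 0.0]
ft_force: [0.1, 0.3, 0.0]
width: 11.6
grip_force: 29.9
```

```bash
python3 - <<'E'
from h import *
print(world('top',454.2,257.4,128))
go(526.5,-70,26,1.9)
s=env.camera('scene')
cv2.imwrite('pics/e2.png',cv2.resize(s[170:290,250:400],(750,600),interpolation=cv2.INTER_CUBIC))
E
```

```text
[ 468.76615751 -349.11890759  128.        ]
to [526.5, -70, 26, 1.9] cur [526.1 -69.6  66.5] yaw 1.9 -> d [-0.01  0.01  1.01] turn -0.01 j6 1.28 t 13.15
```

View pics/e2.png

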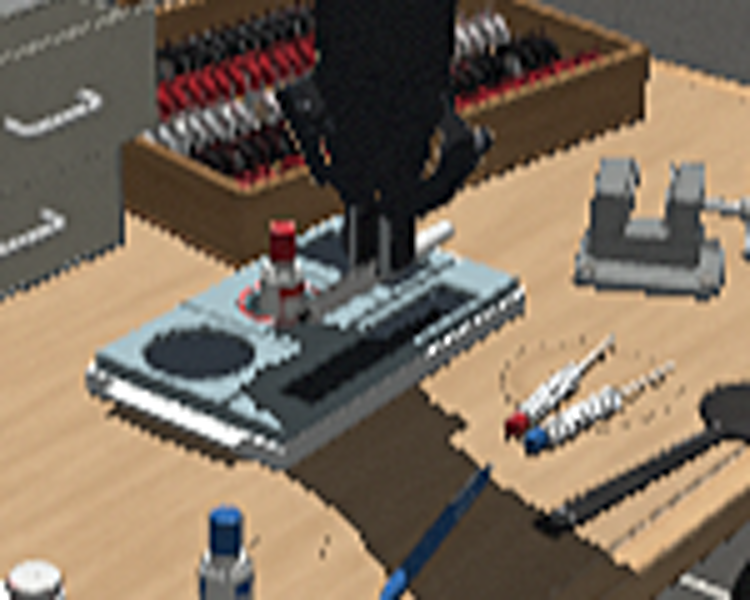

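The torch is parallel to the groove and above it (from px 285,315 to 450,232), centred within about 2 mm. Lowering it.

Request:
step_arm(series=[[[255,0,0,0.3,0],[255,0,0,0.6,0],[255,0,0,0.8,0],[255,0,0,0.9,0],[255,0,0,0.98,0],[255,0,0,1.01,0],[255,0,0,1.03,0],[255,0,0,1.04,0],[255,0,0,1.04,0]]])

```text
clock: 13.95
position: [526.5, -69.7, 25.3]
orientation: [2.184, 2.257, 0.001]
ft_force: [0.2, 1.0, -0.3]
width: 11.9
grip_force: 29.9
```

Request:
step_arm(series=[[[220,0,0,0,0],[200,0,0,0,0],[180,0,0,0,0],[170,0,0,0,0],[160,0,0,0,0],[160,0,0,0,0],[160,0,0,0,0],[160,0,0,-0.4,0],[160,0,0,-1,0],[160,0,0,-1.8,0],[160,0,0,-2.6,0],[160,0,0,-3,0]]])

```text
clock: 14.95
position: [528.2, -70.1, 148.8]
orientation: [2.182, 2.254, 0.004]
ft_force: [0.5, 0.1, 0.7]
width: 31.9
grip_force: 0.0
```

```bash
python3 -c "
from h import *
a=np.array([527.4,241.0]);b=np.array([514,209.5]);d=b-a;m=(a+b)/2;print(m,np.hypot(*d))
go(m[0],m[1],100,np.degrees(np.arctan2(d[1],d[0]))+90)
"
```

```text
[520.7  225.25] 34.23171044514135
to [np.float64(520.7), np.float64(225.25), 100, np.float64(-23.04474720995161)] cur [528.2 -70.1 148.8] yaw 1.9 -> d [7.39 0.05 1.21] turn 4.15 j6 1.28 t 14.95
```

Request:
step_arm(series=[[[80,0.4,0,0,0.2],[80,1,0,0,0.6],[80,1.8,0,0,1.1],[80,2.6,0,0,1.6],[80,3.4,0,0,2.1],[80,4.2,0.02,0,2.6],[80,5,0.02,0,3.1],[80,5.8,0.02,0,3.6],[80,6.5,0.02,0,4],[80,7,0.03,0,4.15],[80,7.38,0.03,0,4.15],[80,7.38,0.03,0,4.15]]])

```text
clock: 15.95
position: [517.6, 228.1, 144.9]
orientation: [-2.616, -1.737, -0.002]
ft_force: [-0.3, -0.0, -0.4]
width: 58.7
grip_force: 0.0
```

Request:
step_arm(series=[[[80,0,0,0.5,0],[80,0,0,1.0,0],[80,0,0,1.5,0],[80,0,0,1.5,0],[80,0,0,1.5,0],[80,0,0,1.5,0]]])

```text
clock: 16.45
position: [518.3, 225.1, 85.7]
orientation: [2.62, 1.732, 0.001]
ft_force: [-0.3, -0.2, 0.8]
width: 58.6
grip_force: 0.0
```

```bash
python3 - <<'E'
from h import *
go(520.7,225.2,6,-23)
print(env.observe()['width'])
s=env.camera('scene')
for q in ['case_red','torch','drops_red']:
  print(q,[(np.round(r['bbox']),round(r['conf'],2)) for r in env.search_frame('scene',q)[:4]])
for p in ([527.4,241.0,16],[514,209.5,16]): print(pix('scene',p))
cv2.imwrite('pics/e3.png',cv2.resize(s[190:330,180:380],(800,560),interpolation=cv2.INTER_CUBIC))
E
```

```text
to [520.7, 225.2, 6, -23] cur [518.3 225.1  85.7] yaw -23.1 -> d [0.02 0.05 1.99] turn -0.01 j6 2.27 t 16.45
58.616510727487714
case_red [(array([238., 279., 262., 298.]), 0.81)]
torch [(array([310., 231., 337., 246.]), 0.52)]
drops_red [(array([276., 305., 286., 337.]), 0.79), (array([203., 315., 218., 346.]), 0.66), (array([300., 215., 312., 236.]), 0.58)]
[243.00727339 287.87170289]
[256.52960525 284.21756482]
```

View pics/e3.png

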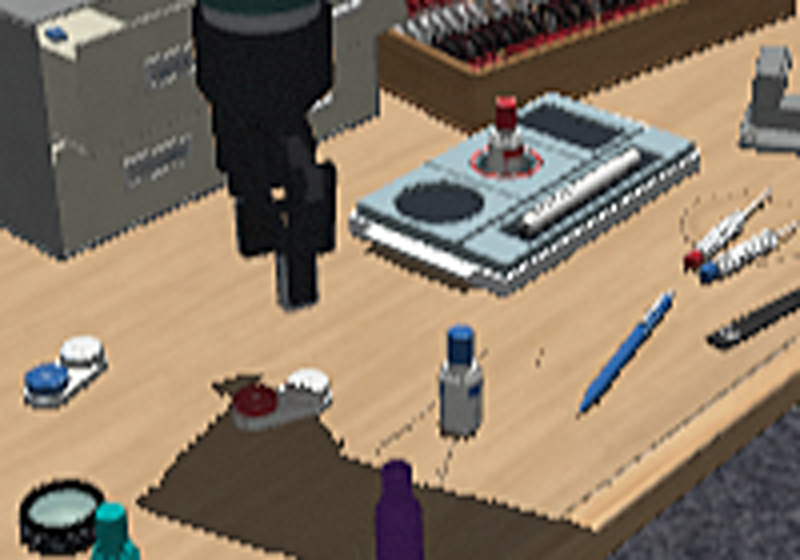

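The torch lies in the groove (px 585,192). The red case is below the gripper (px 282,395). Descending and gripping.

Request:
step_arm(series=[[[80,0.01,0.03,0.4,0],[80,0.01,0.03,0.9,0],[80,0.01,0.03,1.3,0],[80,0.01,0.03,1.7,0],[80,0.01,0.03,1.9,0],[80,0.01,0.03,1.99,0],[80,0.01,0.03,1.99,0],[80,0.01,0.03,1.99,0],[80,0.01,0.03,1.99,0]]])

```text
clock: 17.4
position: [520.1, 225.7, 6.5]
orientation: [2.62, 1.733, 0.003]
ft_force: [0.2, 0.5, 0.8]
width: 58.4
grip_force: 0.0
```

Request:
step_arm(series=[[[255,0,0,0,0],[255,0,0,0,0],[255,0,0,0,0],[255,0,0,0,0],[255,0,0,0,0],[255,0,0,0,0],[255,0,0,0,0],[255,0,0,0,0]]])

```text
clock: 18.07
position: [519.6, 225.5, 6.2]
orientation: [2.62, 1.733, 0.002]
ft_force: [-1.3, -0.4, 4.9]
width: 24.7
grip_force: 29.7
```

Request:
step_arm(series=[[[255,0,0,-0.3,0],[255,0,0,-0.8,0],[255,0,0,-1.4,0],[255,0,0,-2,0],[255,0,0,-2.6,0],[255,0,0,-2.9,0],[255,0,0,-3,0],[255,0,0,-3,0]]])

```text
clock: 18.73
position: [519.8, 225.6, 126.5]
orientation: [2.62, 1.733, 0.004]
ft_force: [0.1, 0.2, 0.7]
width: 20.5
grip_force: 26.5
```

```bash
python3 - <<'E'
from h import *
go(597.8,-142.3,126,-88.1)
im=env.camera('top')
print([(np.round(r['bbox'],1),round(r['conf'],2),world('top',(r['bbox'][0]+r['bbox'][2])/2,(r['bbox'][1]+r['bbox'][3])/2,130).round()) for r in env.search_frame('top','case_red')[:3]])
E
```

```text
to [597.8, -142.3, 126, -88.1] cur [519.8 225.6 126.5] yaw -23.0 -> d [-7.7   5.39  0.01] turn 10.85 j6 2.27 t 18.7333
[(array([211.8, 227.4, 223.3, 237.1]), 0.56, array([515., 210., 130.]))]
```

```bash
python3 - <<'E'
from h import *
for n in ['scene','top']:
    im=env.camera(n);h=cv2.cvtColor(im,cv2.COLOR_BGR2HSV)
    m=(((h[...,0]<6)|(h[...,0]>174))&(h[...,1]>140)&(h[...,2]>50)).astype(np.uint8)
    k,l,s,c=cv2.connectedComponentsWithStats(m)
    for i in range(1,k):
        if s[i,4]>12 and (150<c[i][0]<300 and c[i][1]>200): print(n,s[i],c[i].round(1))
    cv2.imwrite(f'pics/f_{n}.png',im)
print('predicted, case lifted 120:')
for n in ['scene','top']:
  for p in ([526.5,241.0,136],[513,209.5,136],[519.8,225.6,136],[519.8,225.6,126],[526.5,241,16]): print(n,p,pix(n,p).round(1))
print([(np.round(r['bbox'],1),round(r['conf'],2)) for r in env.search_frame('scene','case_red')[:4]], env.observe()['width'],env.observe()['clock'])
E
```

```text
scene [236 244  10   7  49] [240.9 247.3]
predicted, case lifted 120:
scene [526.5, 241.0, 136] [240.2 243.8]
scene [513, 209.5, 136] [254.5 240.5]
scene [519.8, 225.6, 136] [247.3 242.2]
scene [519.8, 225.6, 126] [247.5 246. ]
scene [526.5, 241, 16] [243.3 288. ]
top [526.5, 241.0, 136] [203.9 226.6]
top [513, 209.5, 136] [217.1 232.7]
top [519.8, 225.6, 136] [210.3 229.6]
top [519.8, 225.6, 126] [211.1 230. ]
top [526.5, 241, 16] [212.8 231.5]
[(array([235.1, 240. , 260.7, 255.7]), 0.5), (array([270.7, 231.6, 308.5, 254.2]), 0.18)] 20.17307335048516 18.9833
```

```bash
cat >> h.py <<'E'
def asc(im,x0,x1,y0,y1):
    h=cv2.cvtColor(im,cv2.COLOR_BGR2HSV)
    for y in range(y0,y1):
        print(y,''.join('R' if ((H<7 or H>173) and S>130 and V>50) else 'b' if (100<H<130 and S>120 and V>60) else 'W' if (S<45 and V>170) else 'w' if (S<60 and V>90) else '#' if V<60 else '.' for H,S,V in h[y,x0:x1].tolist()))
E
python3 - <<'E'
from h import *
asc(cv2.imread('pics/f_scene.png'),222,276,228,264)
E
```

```text
228 .....wwwwww.wwwww.#####################...............
229 .....wwwwwwwwww....####################...............
230 .w.w.w.ww.w.wwww.w.####################...............
231 .w.w.wwww...w..w.ww.###################...............
232 ..wwwwwwwwwwwwwwwww###################................
233 wwww.wwww.w..ww..w.###################................
234 wwwwwwwww..www..ww.###################................
235 wwwwwwwww.w.w.w....#################..................
236 wwwwwwwww.w..#.....##############.....................
237 wwwwww..w..........#####.########w..................WW
238 wwwww.w..#..........###...#######.................WWww
239 ww..w.w#............####..#######..............wwWwwWW
240 .w.ww..............w####.w#######wWWw..........wWwWWWW
241 ..#................w####..#######wWWWW.........w.wwWWW
242 ....................####..#######..WWWW.......ww#..wwW
243 ....................####..#######....#w......wWw#....w
244 ..................RRRRR#..#######.w..........wWwWw....
245 ...............#RR.RRRR#..#######.w....W.....w.wWwww##
246 ..............#RRR..RRR#..#######.
[... 323 characters left out ...]
..........w....ww.wwwwwwwww....................##..
253 ..............ww.wwwww.www..........................#.
254 ...............w.wwwww................................
255 ......................................................
256 ......................................................
257 ......................................................
258 ......................................................
259 ......................................................
260 ......................................................
261 ......................................................
262 ......................................................
263 ......................................................
```

The case is lifted and level, but it has slid about 3 mm down in the pads. I'll set it back down and take a deeper grip.

Request:
step_arm(series=[[[255,0,0,0.4,0],[255,0,0,1,0],[255,0,0,1.6,0],[255,0,0,2.2,0],[255,0,0,2.5,0],[255,0,0,2.7,0],[255,0,0,2.8,0],[255,0,0,2.86,0],[255,0,0,2.9,0],[255,0,0,2.92,0],[255,0,0,2.92,0]]])

```text
clock: 19.9
position: [519.9, 225.6, 9.4]
orientation: [2.62, 1.733, 0.003]
ft_force: [-0.5, 0.6, -0.3]
width: 20.6
grip_force: 26.5
```

Request:
step_arm(series=[[[200,0,0,0,0],[170,0,0,0,0],[140,0,0,0,0],[120,0,0,0,0],[110,0,0,0,0],[110,0,0,0,0],[110,0,0,0,0]]])

```text
clock: 20.48
position: [519.0, 225.3, 8.5]
orientation: [-2.62, -1.733, 0.0]
ft_force: [0.8, 0.1, -0.4]
width: 48.5
grip_force: 0.0
```

```bash
python3 - <<'E'
from h import *
go(519.8,225.6,2.5,-23)
s=env.camera('scene');asc(s,226,272,274,305)
for p in ([526.5,241.0,16],[513,209.5,16]): print(pix('scene',p).round(1))
E
```

```text
to [519.8, 225.6, 2.5, -23] cur [519.  225.3   8.5] yaw -23.0 -> d [0.01 0.02 0.15] turn -0.0 j6 2.27 t 20.4833
274 ...............w##########.###########........
275 ................##########.###########........
276 ................######################........
277 ................######################........
278 ................######################........
279 ................######################........
280 ................######################........
281 ................#####################.........
282 .............#..#####...##########............
283 .........####....####.....#######wW...........
284 .........##...............#######wWW..........
285 ...........#..............#######.WW..........
286 ................RRRR...#..#######..#..........
287 ..............RRRRRRRR....#######.w.w.........
288 .............#RRR..RRRR...#######.w.W.........
289 .............RRRR..RRRR.#.#######.w.W.........
290 ............RRRRRRRR.RR.#.########w...........
291 ...........#.RRRRRRR.RR.#..#######www.........
292 ..........#..RRRRRRRRR.w#..######.w...........
293 ........##.....RRRRRR..w...#####....#.........
294 .......#.....w.....w.wwww..#.#......#.........
295 ......#......wwwwwwwwwwww...........#.........
296 .....#........wwwwwww.........................
297 ....#..................................##.....
298 ...#....................................#.....
299 ..#...........................................
300 ..#...........................................
301 ##.......................................#....
302 ...........................................##.
303 ..............................................
304 ..............................................
[243.3 288. ]
[256.8 284.4]
```

Request:
step_arm(series=[[[110,0.01,0.01,0.08,0],[110,0.01,0.01,0.16,0],[110,0.01,0.01,0.16,0],[110,0.01,0.01,0.16,0],[255,0.01,0.01,0.16,0],[255,0.01,0.01,0.16,0],[255,0.01,0.01,0.16,0],[255,0.01,0.01,0.16,0],[255,0.01,0.01,0.16,0],[255,0.01,0.01,0.16,0],[255,0.01,0.01,0.16,0]]])

```text
clock: 21.45
position: [519.7, 225.6, 2.3]
orientation: [2.62, 1.733, 0.001]
ft_force: [-0.3, -0.3, 1.7]
width: 26.9
grip_force: 29.6
```

Request:
step_arm(series=[[[255,0,0,-0.2,0],[255,0,0,-0.5,0],[255,0,0,-1,0],[255,0,0,-1.6,0],[255,0,0,-2.2,0],[255,0,0,-2.7,0],[255,0,0,-3,0],[255,0,0,-3,0],[255,0,0,-3,0]]])

```text
clock: 22.2
position: [520.0, 225.7, 123.0]
orientation: [2.62, 1.733, 0.003]
ft_force: [0.6, 0.8, -0.6]
width: 26.9
grip_force: 29.6
```

```bash
python3 - <<'E'
from h import *
go(597.8,-142.3,123,-88.1)
asc(env.camera('scene'),226,272,234,260)
print(env.observe()['width'])
E
```

```text
to [597.8, -142.3, 123, -88.1] cur [520.  225.7 123. ] yaw -23.0 -> d [-7.71  5.39 -0.  ] turn 10.85 j6 2.27 t 22.2
234 .wwwwww.ww..ww####################............
235 wwww.wwww.....####################............
236 wwww..w.......#################...............
237 ww.ww.........###############.................
238 www..#........#####..########ww...............
239 w.w#..........#####..########wWWW..........wwW
240 w.............#####..########.WWWW.........wWw
241 ..............#####..########...WW.........w.w
242 .............RRRRR#...#######.............ww#.
243 ...........#RRRRRRR...#######w...........wWw#.
244 .........RRRR.R.RRR#..#######www..W......wWwWw
245 .........RRRRRR.RRR#..#######www..w......w.wWw
246 .........RRRRRR.RRR#..#######.ww.........www.w
247 .........RRRRRRRRRR#..#######.www.w......wwwww
248 ........w.RRRRRRRRR...#######.www...........ww
249 ........w.....RRR.w...#######ww...............
250 ........w........ww....##..w..................
251 .........ww.wwwwwwwww.ww......................
252 ..........wwwwwwww............................
253 ..............................................
254 ..............................................
255 ..............................................
256 ..............................................
257 ..............................................
258 ..............................................
259 ..............................................
26.54548714572808
```

The case is now firmly held by its base (width 26.9 mm). I'll carry it to the recess.

Request:
step_arm(series=[[[255,-0.3,0.2,0,0.4],[255,-0.8,0.56,0,1.1],[255,-1.4,0.98,0,2],[255,-2,1.4,0,2.9],[255,-2.6,1.8,0,3.8],[255,-3.2,2.2,0,4.7],[255,-3.8,2.65,0,5.6],[255,-4.4,3.1,0,6.5],[255,-5,3.5,0,7.4],[255,-5.6,3.9,0,8.3],[255,-6.2,4.3,0,9.2],[255,-6.8,4.75,0,10]]])

```text
clock: 23.25
position: [586.1, -100.0, 119.7]
orientation: [-3.134, -0.184, 0.007]
ft_force: [0.4, 1.1, 0.7]
width: 26.6
grip_force: 29.6
```

```bash
python3 -c "
from h import *
go(597.8,-142.3,123,-88.1);print(env.observe()['width'])"
```

```text
to [597.8, -142.3, 123, -88.1] cur [ 586.1 -100.   119.7] yaw -83.3 -> d [ 0.17  1.09 -0.09] turn 0.8 j6 2.75 t 23.25
26.56997483561406
```

Request:
step_arm(series=[[[255,0.08,0.5,0,0.5],[255,0.14,0.9,0,0.85],[255,0.17,1.09,0,0.85],[255,0.17,1.09,0,0.85],[255,0.17,1.09,0,0.85],[255,0.17,1.09,0,0.85]]])

```text
clock: 23.75
position: [599.3, -140.2, 121.6]
orientation: [-3.14, -0.054, 0.002]
ft_force: [-0.6, -0.2, -0.5]
width: 26.8
grip_force: 29.6
```

```bash
python3 -c "
from h import *
go(597.8,-142.3,35,-88.1);print(env.observe()['width'])"
```

```text
to [597.8, -142.3, 35, -88.1] cur [ 599.3 -140.2  121.6] yaw -88.0 -> d [-0.04  0.05  2.16] turn 0.01 j6 2.77 t 23.75
26.77245432901962
```

Request:
step_arm(series=[[[255,-0.02,0.02,0.4,0],[255,-0.02,0.02,0.9,0],[255,-0.02,0.02,1.4,0],[255,-0.02,0.02,1.8,0],[255,-0.02,0.02,2.0,0],[255,-0.02,0.02,2.1,0],[255,-0.02,0.02,2.1,0],[255,-0.02,0.02,2.1,0]]])

```text
clock: 24.42
position: [599.8, -142.1, 38.9]
orientation: [3.141, 0.053, 0.002]
ft_force: [-0.3, 0.2, -0.6]
width: 26.8
grip_force: 29.6
```

```bash
python3 - <<'E'
from h import *
go(597.8,-142.3,22,-88.1);print(env.observe()['width'])
s=env.camera('scene');asc(s,290,350,195,240)
for p in ([637,-121,23],[558,-121,23],[558,-164,23],[637,-164,23]): print(pix('scene',p).round(1))
E
```

```text
to [597.8, -142.3, 22, -88.1] cur [ 599.8 -142.1   38.9] yaw -88.1 -> d [-0.05  0.    0.42] turn 0.0 j6 2.77 t 24.4167
26.795683877990587
195 w.www.w.w..w################################................
196 ww.wwww#..##################################................
197 w..#w.w####################################.................
198 .#.###.#########.#########################..................
199 .###############.#########RR############....................
200 #######.##################RR############....................
201 #######.#########.########...###.#######....................
202 ###############.R.########..###########.....................
203 ..#########RR#..RR####################......................
204 ....#####R#RRRR.R..##################.......................
205 .......RRRRRRR.....###################...................#..
206 ........RRR..........#.##############.......................
207 ........R...............######.######...............#.......
208 ........................#####..######............#..........
209 ......##................#####..######.......#..#
[... 1318 characters left out ...]
WWWWWW.#...wwww.www........................w.Www.###wwww###
231 WWWWWWWwR#..wwwwwwww....R.................wwwww.###.wwWw##ww
232 WWwWWWWw.R#.wwwwwww.....................wwwwww.###wwww##wwww
233 WWwwwWWWwwwR..ww......R................wwwwww.##wWww.##WwW..
234 wwWWwWwwWwWw#........................wwwwww..##.wWw##w.Ww.ww
235 ..wwwWWwwWwWww#.....................wwwwww.####...##Ww......
236 ##...wwwwwWwWW#...................wwwwww..###....#wwWw..w...
237 #####...wwWWwWw#................wwwwww..####....#Www..w.....
238 .....#.##.wWWWWw##...........w..wwwww.####.......W..ww......
239 ........##.WWWWWww#..........wwwwwww.####.....w.w..w........
[306.2 219.3]
[327.2 227.4]
[336.2 222.2]
[315.3 214.5]
```

Request:
step_arm(series=[[[255,-0.04,0,0.15,0],[255,-0.04,0,0.25,0],[255,-0.04,0,0.33,0],[255,-0.04,0,0.39,0],[255,-0.04,0,0.43,0],[255,-0.04,0,0.43,0],[255,-0.04,0,0.43,0]]])

```text
clock: 25.05
position: [597.6, -142.4, 20.8]
orientation: [-3.141, -0.051, 0.0]
ft_force: [0.1, 0.2, 0.2]
width: 26.3
grip_force: 29.6
```

Request:
step_arm(series=[[[210,0,0,0,0],[180,0,0,0,0],[160,0,0,0,0],[140,0,0,0,0],[140,0,0,0,0],[140,0,0,0,0],[140,0,0,-0.3,0],[140,0,0,-0.8,0],[140,0,0,-1.5,0],[140,0,0,-2.2,0],[140,0,0,-2.8,0],[140,0,0,-3,0]]])

```text
clock: 26.05
position: [600.4, -142.8, 146.6]
orientation: [3.14, 0.052, 0.012]
ft_force: [1.0, 0.1, 0.5]
width: 38.5
grip_force: 0.0
```

```bash
python3 - <<'E'
from h import *
go(528.5,381,110,-60);go(528.5,381,110,0);print(env.observe()['width'],env.observe()['ft_force'])
s=env.camera('scene');asc(s,290,345,205,240)
print([(np.round(r['bbox'],1),round(r['conf'],2)) for r in env.search_frame('scene','case_red')[:4]])
print([(np.round(r['bbox'],1),round(r['conf'],2)) for r in env.search_frame('scene','condensing_lens')[:4]])
for p in ([528.5,381,18],[528.5,381,0],[612,-142,33],[580,-142,33]): print(pix('scene',p).round(1))
E
```

```text
to [528.5, 381, 110, -60] cur [ 600.4 -142.8  146.6] yaw -88.1 -> d [ -1.37 -13.15   0.88] turn -4.68 j6 2.77 t 26.05
to [528.5, 381, 110, 0] cur [ 600.4 -142.8  146.6] yaw -88.1 -> d [ -1.37 -13.15   0.88] turn -14.68 j6 2.77 t 26.05
38.54768134334988 [1.03680571 0.05238924 0.46869379]
205 .......RRRRRRR.........................................
206 ........RRR.........................................#..
207 ........R...........................................#..
208 .................................................#.....
209 ......#........................................#.......
210 ............................................#..........
211 .......................................................
212 .......................................#...............
213 ..........................wwww......#..................
214 ........................wwWwWWwww.#....................
215 ...............RRR....w...Rw.WWwWwww...................
216 ..............RRRRR..wW.RR.RRR.wWwwWWWW................
217 ..............RRRRRwwwwRRR.RRRRwwwWwwWww.W.............
218 ..............RRRRRwww.RRRRR
[... 735 characters left out ...]
..WWww.###ww
231 WWWWWw##R...wwwwwwww....R.................ww.Ww.###.wwW
232 WWwWWW#...#.wwwwwwww....................wwwwww.###wwww#
233 WWwwwWw#....wwww......R................wwwwww.##wWww.##
234 wwWWwWWw.............................wwwwww..##wWWw##w.
235 ..wwwWWWw#..........................wwwwww.##..ww.##WW.
236 ##...wwwwwW#......................wwwwww..###..w##wwWw.
237 #####...wwWw#...................wwwwwww.####...##Www..w
238 .......##.wWw#...............w..wwwww.####.....wwW..ww.
239 ........##.WWw#..............wwwwwww.####......ww..w...
[(array([288.8, 276.9, 303.4, 297.7]), 0.37)]
[(array([182.9, 306.8, 204.3, 328.9]), 0.53)]
[195.5 315. ]
[196.4 321.5]
[317.2 216.4]
[325.7 219.5]
```

The case is flat in the recess, with caps at (317,218) and (326,221), as predicted. I'll refine the lens position and then go to it.

```bash
python3 - <<'E'
from h import *
for n,(x0,x1,y0,y1) in {'top':(140,180,212,250),'scene':(176,210,298,334)}.items():
    im=env.camera(n);m=(im.max(2)<75).astype(np.uint8)[y0:y1,x0:x1]
    k,l,s,c=cv2.connectedComponentsWithStats(m,connectivity=8)
    i=1+np.argmax(s[1:,4]);b=s[i];print(n,[b[0]+x0,b[1]+y0,b[0]+b[2]+x0,b[1]+b[3]+y0],b[4])
    pts=[pix(n,[528.5+23*np.cos(a),381+23*np.sin(a),z]) for a in np.linspace(0,6.28,60) for z in (0,18)];pts=np.array(pts)
    print(' model box',pts.min(0).round(1),pts.max(0).round(1))
    print(' dpix/dx,dy',(pix(n,[538.5,381,9])-pix(n,[528.5,381,9])).round(2),(pix(n,[528.5,391,9])-pix(n,[528.5,381,9])).round(2))
E
```

```text
top [np.int32(149), np.int32(221), np.int32(168), np.int32(239)] 92
 model box [148.6 220.3] [168.5 238.9]
 dpix/dx,dy [ 0.17 -3.88] [-3.91 -0.09]
scene [np.int32(185), np.int32(310), np.int32(210), np.int32(330)] 249
 model box [184.6 308.5] [207.1 328.3]
 dpix/dx,dy [-2.94 -1.84] [-3.67  2.2 ]
```

Request:
step_arm(series=[[[80,-0.05,-0.4,0,-1.1],[80,-0.1,-1,0,-2.2],[80,-0.18,-1.7,0,-3.3],[80,-0.25,-2.4,0,-4.4],[80,-0.33,-3.1,0,-5.5],[80,-0.4,-3.8,0,-6.6],[80,-0.47,-4.5,0,-7.7],[80,-0.54,-5.2,0,-8.8],[80,-0.61,-5.9,0,-9.9],[80,-0.69,-6.6,0,-11],[80,-0.76,-7.3,0,-12.1],[80,-0.83,-8,0,-13.2]]])

```text
clock: 27.3
position: [551.9, 177.4, 138.5]
orientation: [-2.38, -2.047, 0.006]
ft_force: [0.5, 0.3, -0.4]
width: 58.9
grip_force: 0.0
```

```bash
python3 -c "
from h import *
go(528.5,381,110,60)"
```

```text
to [528.5, 381, 110, 60] cur [551.9 177.4 138.5] yaw -8.6 -> d [ 4.95 -1.34  0.71] turn -11.43 j6 1.92 t 27.3
```

Request:
step_arm(series=[[[40,0.6,-0.16,0,-1.1],[40,1.2,-0.33,0,-2.2],[40,1.8,-0.49,0,-3.3],[40,2.4,-0.65,0,-4.4],[40,3,-0.81,0,-5.5],[40,3.6,-0.97,0,-6.6],[40,4.2,-1.14,0,-7.7],[40,4.6,-1.25,0,-8.8],[40,4.95,-1.34,0,-9.9],[40,4.95,-1.34,0,-11],[40,4.95,-1.34,0,-11.43],[40,4.95,-1.34,0,-11.43]]])

```text
clock: 28.3
position: [530.1, 379.9, 138.2]
orientation: [-0.819, -3.029, 0.005]
ft_force: [0.1, -0.1, 0.1]
width: 72.4
grip_force: 0.0
```

Request:
step_arm(series=[[[40,0,0,0.4,0],[40,0,0,0.9,0],[40,0,0,1.4,0],[40,0,0,1.8,0],[40,0,0,1.8,0],[40,0,0,1.8,0],[40,0,0,1.8,0]]])

```text
clock: 28.88
position: [531.9, 380.1, 69.0]
orientation: [-0.823, -3.031, 0.0]
ft_force: [0.0, -0.4, 0.4]
width: 72.1
grip_force: 0.0
```

```bash
python3 -c "
from h import *
go(528.3,381,3,60);print(env.observe()['width'])"
```

```text
to [528.3, 381, 3, 60] cur [531.9 380.1  69. ] yaw 59.6 -> d [ 0.09 -0.03  1.65] turn -0.07 j6 1.05 t 28.8833
72.12583168697832
```

Request:
step_arm(series=[[[40,0.09,-0.03,0.4,0],[40,0.09,-0.03,0.8,0],[40,0.09,-0.03,1.2,0],[40,0.09,-0.03,1.45,0],[40,0.09,-0.03,1.6,0],[40,0.09,-0.03,1.65,0],[40,0.09,-0.03,1.65,0],[40,0.09,-0.03,1.65,0]]])

```text
clock: 29.55
position: [528.9, 381.4, 3.9]
orientation: [0.822, 3.031, 0.002]
ft_force: [0.1, 0.2, -0.4]
width: 71.8
grip_force: 0.0
```

Request:
step_arm(series=[[[255,0,0,0,0],[255,0,0,0,0],[255,0,0,0,0],[255,0,0,0,0],[255,0,0,0,0],[255,0,0,0,0],[255,0,0,0,0],[255,0,0,0,0]]])

```text
clock: 30.22
position: [528.8, 381.4, 4.1]
orientation: [0.822, 3.031, 0.002]
ft_force: [-1.0, -1.1, 5.1]
width: 43.0
grip_force: 30.3
```

Request:
step_arm(series=[[[255,0,0,-0.1,0],[255,0,0,-0.3,0],[255,0,0,-0.6,0],[255,0,0,-1,0],[255,0,0,-1,0],[255,0,0,-1,0]]])

```text
clock: 30.72
position: [529.4, 381.8, 44.7]
orientation: [0.822, 3.03, 0.004]
ft_force: [0.0, 0.1, -1.1]
width: 43.0
grip_force: 30.6
```

```bash
python3 - <<'E'
from h import *
go(593,5.5,110,20)
s=env.camera('scene');b=[np.round(r['bbox'],1) for r in env.search_frame('scene','condensing_lens')[:2]];print(b,env.observe()['width'])
asc(s,172,225,290,325)
p=env.observe()['position']
pts=np.array([pix('scene',[p[0]+23*np.cos(a),p[1]+23*np.sin(a),z+p[2]-3]) for a in np.linspace(0,6.28,60) for z in (0,18)]);print(pts.min(0),pts.max(0))
E
```

```text
to [593, 5.5, 110, 20] cur [529.4 381.8  44.7] yaw 59.7 -> d [-6.13 -7.31 -1.65] turn 6.61 j6 1.06 t 30.7167
[array([180.5, 294. , 206.7, 314. ])] 43.08081635303915
290 ##########....#.wwwwwww.#.....##..###................
291 ##########.....................#..####...............
292 ##########.....................#...###...............
293 .#########.....................##..###...............
294 ...#####.#.....................##..###...............
295 ....###..#...........######....##.w###...............
296 ....###..........############..##.w###...............
297 ....####..#....#######wwww#######.w###...............
298 ....####..#..#####wwwwwwwwwww####..###...............
299 ....####..#.####wwWwWWwWWWWWww###w.###...............
300 ....####w.#####wWWWwwWWWWWwwWW###..##................
301 .....###..####wWWWwWwWWWWWWWwW###....................
302 .....###.w.##wWWwwWWWWWWWWWWww###..w.................
303 .....###.w.##wWwWWWWWWWWWWWW.#####...................
304 .....####.w##.wWWWWWWWWWWWW.#####....................
305 ......###..####wWWWWWWWW.w#######....................
306 ...
[... 450 characters left out ...]
......
314 .....................................................
315 .....................................................
316 ...................................##.w..............
317 .................................#....#..............
318 ....................###.#####..........w.#######.....
319 .................##............#.................#...
320 .............##...................................#..
321 ...........#......................................#..
322 .....#...#...........................................
323 ....#..............................................#.
324 ...#.............................................###.
[182.69605217 293.8661013 ] [205.58637982 313.5448145 ]
```

The lens is held level and sits where the model predicts. I'll lift it and carry it to the dish.

Request:
step_arm(series=[[[255,0,0,-0.3,0],[255,0,0,-0.8,0],[255,-0.2,-0.24,-1.3,0.2],[255,-0.5,-0.6,-1.6,0.6],[255,-0.9,-1.07,-1.65,1],[255,-1.3,-1.55,-1.65,1.5],[255,-1.75,-2.09,-1.65,2],[255,-2.2,-2.62,-1.65,2.5],[255,-2.65,-3.16,-1.65,3],[255,-3.1,-3.7,-1.65,3.5],[255,-3.55,-4.23,-1.65,4],[255,-4,-4.77,-1.65,4.5]]])

```text
clock: 31.82
position: [569.4, 134.2, 109.0]
orientation: [-1.511, -2.754, 0.001]
ft_force: [0.8, 0.0, -0.6]
width: 43.2
grip_force: 30.7
```

```bash
python3 -c "
from h import *
go(593.5,5.5,110,20);print(env.observe()['width'])"
```

```text
to [593.5, 5.5, 110, 20] cur [569.4 134.2 109. ] yaw 32.5 -> d [-3.04 -1.22 -0.03] turn 2.08 j6 1.12 t 31.8167
43.15880207574751
```

Request:
step_arm(series=[[[255,-0.5,-0.2,0,0.5],[255,-1,-0.4,0,1],[255,-1.5,-0.6,0,1.5],[255,-2,-0.8,0,2.08],[255,-2.4,-0.96,0,2.08],[255,-2.75,-1.1,0,2.08],[255,-2.95,-1.18,0,2.08],[255,-3.04,-1.22,0,2.08],[255,-3.04,-1.22,0,2.08],[255,-3.04,-1.22,0,2.08],[255,-3.04,-1.22,0,2.08]]])

```text
clock: 32.73
position: [594.0, 7.6, 108.8]
orientation: [-1.796, -2.577, -0.0]
ft_force: [-0.0, -0.5, -1.5]
width: 43.0
grip_force: 30.7
```

```bash
python3 -c "
from h import *
go(593,5.6,35,20);print(env.observe()['width'])"
```

```text
to [593, 5.6, 35, 20] cur [594.    7.6 108.8] yaw 20.2 -> d [-0.04 -0.04  1.85] turn 0.04 j6 1.12 t 32.7333
42.9710006265053
```

Request:
step_arm(series=[[[255,-0.03,-0.03,0.3,0],[255,-0.03,-0.03,0.7,0],[255,-0.03,-0.03,1.1,0],[255,-0.03,-0.03,1.5,0],[255,-0.03,-0.03,1.75,0],[255,-0.03,-0.03,1.9,0],[255,-0.03,-0.03,1.95,0],[255,-0.03,-0.03,1.95,0],[255,-0.03,-0.03,1.95,0],[255,-0.03,-0.03,1.95,0]]])

```text
clock: 33.57
position: [594.5, 5.2, 31.9]
orientation: [1.797, 2.575, 0.001]
ft_force: [-0.4, -0.3, -0.1]
width: 43.1
grip_force: 30.7
```

```bash
python3 - <<'E'
from h import *
go(593,5.6,21.5,20)
s=env.camera('scene');asc(s,262,318,220,256)
pts=np.array([pix('scene',[592.9+31*np.cos(a),5.6+31*np.sin(a),23]) for a in np.linspace(0,6.28,60)]);print(pts.min(0),pts.max(0))
E
```

```text
to [593, 5.6, 21.5, 20] cur [594.5   5.2  31.9] yaw 20.2 -> d [ 0.02 -0.03  0.26] turn 0.03 j6 1.12 t 33.5667
220 www..w..#..#########............########.#########Ww.R.R
221 w..w..#......#######............###############ww.#w..wW
222 .w.w..........#######............#############.Wwwwww.wW
223 ww............#######............############.wWWWWWwww.
224 ..............##.####............###########wwWwwWwWWWWw
225 ..............##w####.............#########.wwWwwwwwwWWW
226 ..............##.####...........Ww#####R.##wwwww.WwwwWWw
227 ..............##.####.........WWw######Rwwww...RRWw.wwWw
228 ..............##.####.......WWwww#.#####wwwwRRRR.ww..wWW
229 ..............##w####......w.wwWw#.#####wwwwR......wRwwW
230 ..............##.####..########w.#.#####wwww.www..#.wRwW
231 ..............##w########wwww####..#####wwwwwwww....RwwW
232 ...............#.#####wwwwwwwwww#..#####wwww.ww..#R..wWW
233 .................###.wWWwWWWWWwww#.#####.Rw...wRR.RwwwWW
234 .................###.wwWWWWWWWWWw#.####wWwwwwwwWwWwwWWWW
235 .................####wwwWWWWwwww#..####wwwWWWWWwwwwWWWWw
236 ..........
[... 561 characters left out ...]
############............#..WWWww.#
246 ...##wwwww.w.............####.................#..#www.##
247 ..#...wwww.www.............................#######..###w
248 ..###...wwww.wwww.........................Www########wWw
249 ..........wwwwwwww.......................#WWWwww####wwWw
250 ............wwwwwwwww.w...................#wWWWWwwwWww##
251 .............w.wwwwwwwww...................#wWWWWWwWw###
252 .......##........wwwwwwwww..................#wwWWWw###Ww
253 .....##............wwwwwwwww.................##www##wWWw
254 ....#.................wwwwwwwww.................###WwW..
255 ...#....................wwwww.www...............#w.Ww.ww
[277.49865012 234.36868419] [300.08830776 245.33185173]
```

Request:
step_arm(series=[[[255,0.02,-0.03,0.06,0],[255,0.02,-0.03,0.12,0],[255,0.02,-0.03,0.17,0],[255,0.02,-0.03,0.21,0],[255,0.02,-0.03,0.24,0],[255,0.02,-0.03,0.26,0],[255,0.02,-0.03,0.26,0],[255,0.02,-0.03,0.26,0]]])

```text
clock: 34.28
position: [591.9, 5.6, 21.1]
orientation: [-1.798, -2.576, 0.0]
ft_force: [-2.9, -0.1, 4.7]
width: 42.7
grip_force: 31.1
```

Seated: 4.7 N of contact at the expected height. I'll release gently and retreat.

Request:
step_arm(series=[[[130,0,0,0,0],[120,0,0,0,0],[110,0,0,0,0],[100,0,0,0,0],[90,0,0,0,0],[80,0,0,0,0],[70,0,0,0,0],[70,0,0,0,0],[70,0,0,0,0]]])

```text
clock: 35.03
position: [592.2, 5.6, 20.5]
orientation: [-1.798, -2.576, -0.0]
ft_force: [-0.1, -0.6, 0.5]
width: 62.1
grip_force: 0.0
```

Request:
step_arm(series=[[[70,0,0,-0.2,0],[70,0,0,-0.6,0],[70,0,0,-1.2,0],[70,0,0,-2,0],[70,0,0,-2.8,0],[70,0,0,-3.5,0],[70,0,0,-4,0],[70,0,0,-4,0]]])

```text
clock: 35.7
position: [596.0, 5.3, 187.1]
orientation: [1.792, 2.568, 0.008]
ft_force: [1.1, -0.1, 0.4]
width: 62.2
grip_force: 0.0
```

```bash
python3 - <<'E'
from h import *
go(400,250,180)
s=env.camera('scene');t=env.camera('top')
cv2.imwrite('pics/final.png',np.hstack([cv2.resize(s[190:290,250:370],(480,400),interpolation=cv2.INTER_CUBIC),cv2.resize(t[160:260,280:360],(320,400),interpolation=cv2.INTER_CUBIC)]))
E
```

```text
to [400, 250, 180, None] cur [596.    5.3 187.1] yaw 20.2 -> d [ 7.43 -2.49  0.12] turn 0 j6 1.12 t 35.7
```

View pics/final.png

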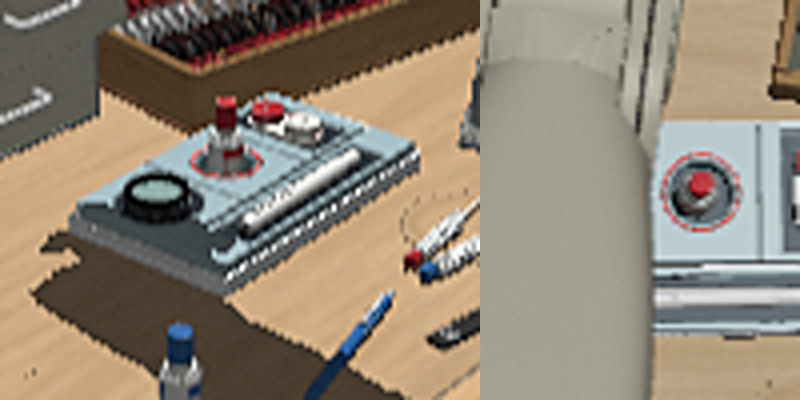

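All four are in place: bottle upright in the well (228,130), torch in the groove (305,192), case in the recess (285,118) and lens flat in the dish (157,197). The gripper is clear, so I'll hand in.

Request:
step_arm(series=[[[70,0,0,0,0],[70,0,0,0,0],[70,0,0,0,0],[70,0,0,0,0],[70,0,0,0,0]]])

```text
clock: 36.22
position: [591.6, 5.7, 179.5]
orientation: [-1.797, -2.575, 0.001]
ft_force: [-0.5, 0.3, -0.3]
width: 62.0
grip_force: 0.0
```

```bash
python3 -c "
from plant import env
print(env.sign_off())"
```

```text
the job is handed in; nothing more can be done
None
```

The tray is laid out in the order asked and handed in at about 36 s, with the red-capped bottle, torch, red-and-white case and glass lens each in its insert, and the blue-capped bottle and blue case not touched.

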